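# Snap the lid onto the walnut tub

## Task

The demonstration is over: close the blue tub of walnuts with the lid that belongs to it, the long blue one. Set the lid on the tub without dropping it, press it down until it snaps fully home and lies flush all round, then let go. Leave the smaller grey lid where it lies and keep the tub upright.

Things in the scene. Friction and masses are not known exactly. Their poses are not given: they have to be found in the camera images.
- walnut_tub: Open blue rectangular tub, loose on the table, about 0.7 kg, walnuts inside (fixed to it, up to 55 mm high). 176 mm long (its x) by 107 mm wide (its y), 182 by 113 mm over the rim's lip, 90 mm high; mouth 160 by 98 mm. Origin: centre of its underside, z up. A half turn about z makes no difference.
- blue_lid: The tub's lid, blue, 160 g, starts upright on its plug. Origin: centre of the plug's underside, z up. Plug z = 0 to 30 mm, 157 by 95 mm, tapering 10 mm a side in its lowest 13 mm, so it centres itself from about 8 mm off; plate 30 to 36 mm, 180 mm (x) by 110 mm (y); white handle on top. Fully home (plate on the rim) the origin is 60 mm above the tub's. Fits either way round.
- blue_lid_handle (a point): Centre of the top of the blue lid's handle, 64 mm above the lid's origin. The white handle is a solid block 76 mm along x, 18 mm across y, 28 mm tall: pinch it across y. Sprung catches under the plate stop the lid about 8 mm above the rim by its own weight; pressing here or through the grasp with 5 to 15 N snaps it home.
- grey_lid: A bystander that does not fit: the grey lid of a smaller, squarer tub, 117 mm (its x) by 110 mm (its y), 64 mm high over a black handle of the same size, about 110 g. Origin: centre of its underside, z up.
There are look-alikes about, which are no part of the job. What is shaped like the walnut_tub but orange is not meant.

How it is judged:
By the outcome, as a careful person would: the job done as asked, in the order asked, and still so for the second after the job is handed in, with the robot touching nothing.
It also fails if it takes over 43 s, if anything falls off the work surface, if the arm or the gripper's body presses on something with over 40 N, if the wrist force passes 120 N, or if a joint passes its speed limit or range.

## Robot

A 6-joint arm with a two-finger parallel gripper is mounted at the origin on the work surface. World frame = base frame: x ahead of the robot, y to its left, z up, the work surface at z = 0. Lengths are in mm, angles in rad, forces in N, time in s.
With the tool pointing down it reaches from about 325 to 850 mm from the base axis. Payload 4.4 kg.
Tool frame: the origin (TCP) lies on the centre line of the jaws, within the pads' length; the fingertips stand 11 mm ahead of it and the grasp point (between the pads) lies 8 mm behind it; z points along the fingers, y is the direction in which the jaws open and shut (so a half turn about z gives the same grasp; the last joint's range is limited). The gripper opens to 94 mm and grips with 3 to 60 N. Pads are 16 mm wide; open, the fingers measure 119 mm over their backs; the gripper's body (75 mm by 177 mm) begins 78 mm behind the grasp point.
Start: joints at [-1.433, 0.207, 1.542, -0, 1.393, -0.15], TCP at [163.197, -551.356, 216.447] pointing down, gripper open.
Joint ranges: [-2.73, 2.73], [-0.86, 2.22], [0.23, 2.46], [-1.11, 4.25], [0.08, 2.63], [-2.82, 2.82]. Speed limits (rad/s): [2.79, 2.79, 3.14, 3.14, 3.14, 3.14].

## Interface

Orientations are given as a unit quaternion [x, y, z, w].
In Python, from workcell import observe, grab_frame, sign_off, boxes_of gives the robot as it stands. The module is installed in compiled form; this text tells all that it offers.
- The arm moves only by the shell command python3 -m crank 'ROWS'. ROWS is JSON, a list of rows, each an object with "angular": the turn, a rotation vector about the tool's x, y, z in degrees, a list of three; "translation": the shift along the tool's x, y, z in mm, a list of three; "fingers": the opening in per cent of the stroke, from 0 (shut) to 100 (fully open). A call has exactly 10 rows; each row is the pose to reach, as a shift and turn from the pose commanded when the call began, along the tool's axes at that moment; what a row does not reach only later rows make up. A row lasts 1/8 s, in which the tool goes at most 62.5 mm and 10.7 degrees, less where a joint would pass 70% of its speed; a pose out of reach is approached as far as the arm can. A call with a gripper value outside its range is refused whole. The fingers move at their own pace and stop on an object; the grip force is fixed at half the most. Time passes only in rows, so rows that repeat a pose let the fingers close, or fill a call up. It gives the time, the measured TCP pose, the force and the opening at its end, in the units of the state.
- observe(): the state, without advancing time (a new reading comes with each control period).
- grab_frame(name): name is "side" or "top" or "wrist"; returns a dict with "image" (420x560x3 uint8, red, green, blue), "mtx" (3x3 intrinsics, pixels), "distortion" ([k1, k2, p1, p2, k3] as OpenCV has them; the pictures are not rectified), "rvec" (rotation vector, rad) and "tvec" (3), from world to camera coordinates, as OpenCV has them. Camera axes: x right, y down, z forward; pixel columns grow to the right and rows downward; lengths in mm; the calibration is good to about 2 mm. A picture is of the moment at which its call begins. There is no depth.
- sign_off(): hands the job in, once; it reports no verdict.
Trained networks look in a picture, given as the dict that the camera call returned (one of the last four; its "shot" number tells which), for a name from the list of things; names that differ only in an ending like _2 or _b are one class to them, and where a whole thing is asked for, a point or a joint stands for the part that bears it (a point fixed in the world has none). Each returns a list of dicts, best first, with "conf" (0 to 1); they miss things now and then, are a little off and sometimes report something else, mostly with a low value. They report only what shows in the picture. A call takes as long as a camera call. They do not tell look-alikes from the thing itself.
- boxes_of(target, picture): "bbox" ([left, top, right, bottom] as shares, 0 to 1, of the picture: columns of its width, rows of its height, round what is visible of it).
The state is a dict: "time_s": time; "joint_positions": joint angles; "joint_vel": joint speeds; "joint_efforts": joint torques, N m; "tcp_pos": TCP position; "tool_rot": TCP orientation; "ft_force": force on the tool from outside, world axes, zero at the start; "ft_torque": the same for the moment, N m; "gripper_width": opening from 0.0 (shut) to 1.0 (fully open).
Only numpy, scipy, OpenCV 4.12 (cv2) and the standard library are available. Lean on these libraries where they do the work, as an engineer would, in place of code of your own. Each camera call takes 0.05 s, during which the arm holds its last target.

## Working session

There is one attempt and no reset: what is moved stays moved. The work goes in short steps, Python scripts to look and compute and a shell command to move; the robot and the scene stay as the last step left them, time stands still between calls to the robot, and variables do not carry over. Pictures are saved under pics/ and viewed, and the job is handed in when it is done.

```bash
mkdir -p pics
cat > h.py <<'E'
import numpy as np,cv2
from workcell import *
def save(n,p):
    cv2.imwrite(p,cv2.cvtColor(n,cv2.COLOR_RGB2BGR))
def ray(f,uv):
    K=np.array(f["mtx"],float);d=np.array(f["distortion"],float)
    R=cv2.Rodrigues(np.array(f["rvec"],float))[0];t=np.array(f["tvec"],float).reshape(3)
    n=cv2.undistortPoints(np.array([[uv]],float),K,d).reshape(2)
    return -R.T@t, R.T@np.array([n[0],n[1],1.])
def onz(f,uv,z):
    c,r=ray(f,uv); return c+r*(z-c[2])/r[2]
def proj(f,P):
    return cv2.projectPoints(np.array(P,float).reshape(-1,3),np.array(f["rvec"],float),np.array(f["tvec"],float),np.array(f["mtx"],float),np.array(f["distortion"],float))[0].reshape(-1,2)
E
python3 - <<'E'
from h import *
import pickle
for n in ["top","side"]:
    f=grab_frame(n);save(f["image"],f"pics/{n}0.png");pickle.dump(f,open(n+"0.pkl","wb"))
    for t in ["walnut_tub","blue_lid","blue_lid_handle","grey_lid"]:
        for b in boxes_of(t,f):
            x=np.array(b["bbox"])*[560,420,560,420];print(n,t,round(b["conf"],2),x.round())
s=observe();print(s["time_s"],s["tcp_pos"],s["tool_rot"],s["gripper_width"])
E
```

```text
top walnut_tub 0.85 [362. 136. 426. 225.]
top walnut_tub 0.62 [363. 243. 454. 341.]
top blue_lid 0.87 [142. 127. 199. 208.]
top blue_lid_handle 0.97 [140. 126. 199. 209.]
top blue_lid_handle 0.64 [240. 118. 299. 173.]
top grey_lid 0.74 [244. 120. 300. 174.]
side walnut_tub 0.91 [297. 125. 359. 198.]
side walnut_tub 0.67 [405. 165. 455. 231.]
side blue_lid 0.59 [124. 232. 214. 304.]
side blue_lid_handle 0.82 [129. 228. 220. 304.]
side grey_lid 0.73 [204. 176. 265. 223.]
side grey_lid 0.61 [297. 123. 357. 197.]
0.5 [ 163.15691713 -551.31348753  216.37422111] [ 9.89667362e-01  1.43382377e-01 -5.91980247e-06 -8.64046838e-05] 0.9991444050679901
```

View pics/top0.png

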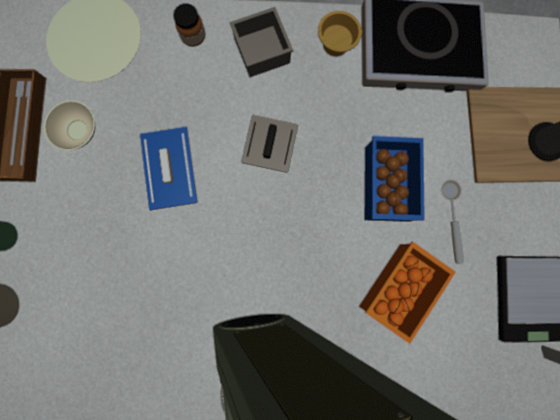

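View pics/side0.png

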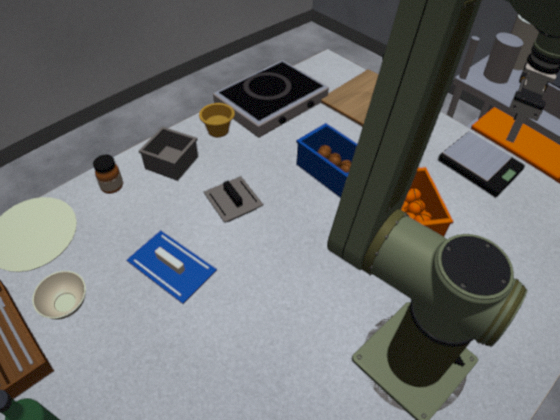

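Run:
```python
from h import *
import pickle
f=pickle.load(open("top0.pkl","rb"));im=f["image"]
a=cv2.resize(im[105:235,115:325],None,fx=3.5,fy=3.5,interpolation=2);save(a,"pics/lidc.png")
a=cv2.resize(im[120:350,340:470],None,fx=2.6,fy=2.6,interpolation=2);save(a,"pics/tubc.png")
for uv in [(170,168),(395,180),(408,292),(270,146)]: print(uv,onz(f,uv,40).round())
```

```text
(170, 168) [505. 234.  40.]
(395, 180) [ 490. -278.   40.]
(408, 292) [ 238. -305.   40.]
(270, 146) [561.   9.  40.]
```

Both the top and side views show the scene. The lid candidates are the blue one at top px (170,168) and the grey one at (270,146). The tub candidates are the blue one with walnuts at (395,180) and the orange one at (408,292). By the description I choose the blue lid and the blue tub, and I'll check both in the crops.

View pics/lidc.png

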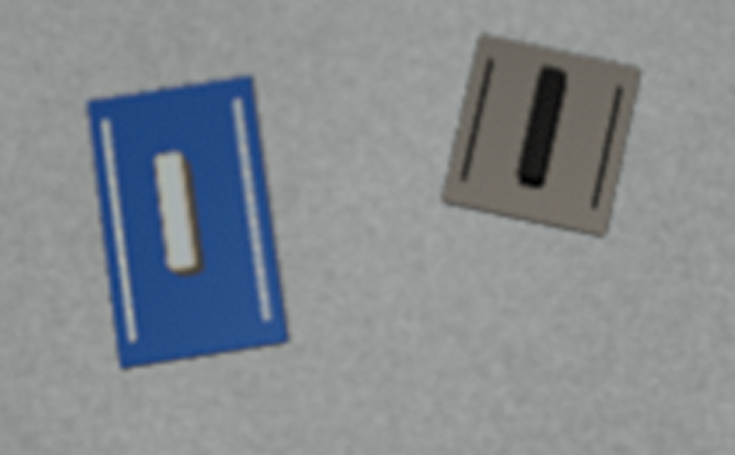

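View pics/tubc.png

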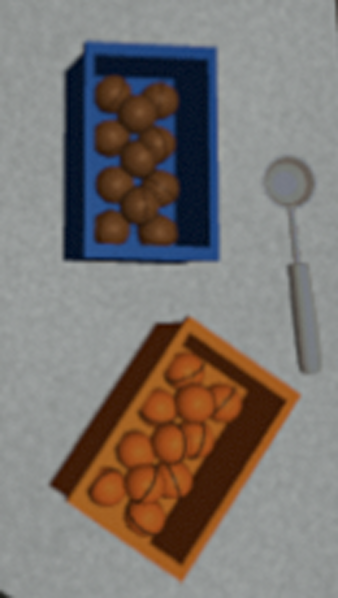

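```bash
cat > fit.py <<'E'
from h import *
from scipy.optimize import minimize
def mask(im):
    h=cv2.cvtColor(im,cv2.COLOR_RGB2HSV); return ((h[...,0]>100)&(h[...,0]<130)&(h[...,1]>110)).astype(np.uint8)
def hullmask(f,p,boxes,S=4):
    x,y,a=p;c,s=np.cos(a),np.sin(a);P=[]
    for (hx,hy,z) in boxes:
        for i in(-1,1):
            for j in(-1,1): P.append([x+c*i*hx-s*j*hy,y+s*i*hx+c*j*hy,z])
    q=proj(f,P); return cv2.convexHull(q.astype(np.float32))
def fit(fs_boxes_rois,p0):
    # match hull of blob by IoU
    tg=[]
    for f,b,(x0,y0,x1,y1) in fs_boxes_rois:
        m=np.zeros((420,560),np.uint8);m[y0:y1,x0:x1]=mask(f["image"])[y0:y1,x0:x1]
        n,l,st,_=cv2.connectedComponentsWithStats(m);k=1+np.argmax(st[1:,4])
        ys,xs=np.nonzero(l==k)
        # pixel corner expansions by half pixel
        pts=np.concatenate([np.c_[xs+dx,ys+dy] for dx in(-.5,.5) for dy in(-.5,.5)])
        tg.append(cv2.convexHull(pts.astype(np.float32)))
    def cost(p):
        c=0
        for (f,b,_),t in zip(fs_boxes_rois,tg):
            h=hullmask(f,p,b)
            i=cv2.intersectConvexConvex(h,t)[0];A=cv2.contourArea(h)+cv2.contourArea(t)
            c+=1-i/(A-i)
        return c
    r=min((minimize(cost,[p0[0],p0[1],a],method="Nelder-Mead",options=dict(initial_simplex=[[p0[0],p0[1],a],[p0[0]+10,p0[1],a],[p0[0],p0[1]+10,a],[p0[0],p0[1],a+.15]],xatol=.01,fatol=1e-6)) for a in (p0[2]-.15,p0[2],p0[2]+.15)),key=lambda r:r.fun)
    return r.x,r.fun
LID=[(90,55,30),(90,55,36),(68.5,37.5,0)]
TUB=[(91,56.5,90),(88,53.5,0)]
E
python3 - <<'E'
from fit import *
import pickle
f=pickle.load(open("top0.pkl","rb"));g=pickle.load(open("side0.pkl","rb"))
print("lid top",fit([(f,LID,(125,115,215,220))],[505,234,0.1]))
print("lid side",fit([(g,LID,(110,220,230,315))],[505,234,0.1]))
print("lid both",fit([(f,LID,(125,115,215,220)),(g,LID,(110,220,230,315))],[505,234,0.1]))
print("tub top",fit([(f,TUB,(350,125,440,235))],[490,-278,0]))
for z in (64,):
  h=cv2.cvtColor(f["image"],cv2.COLOR_RGB2HSV)[140:195,155:177]
  ys,xs=np.nonzero((h[...,1]<80)&(h[...,2]>150)); print(len(xs),xs.mean()+155,ys.mean()+140,onz(f,(xs.mean()+155,ys.mean()+140),z))
E
```

```text
lid top (array([5.07609528e+02, 2.39906981e+02, 1.82890223e-01]), np.float64(0.02058390227985607))
lid side (array([5.06530533e+02, 2.42995448e+02, 1.84176252e-01]), np.float64(0.01942778561094749))
lid both (array([5.06683188e+02, 2.41381578e+02, 1.80454367e-01]), np.float64(0.06853463885359345))
tub top (array([ 4.86988162e+02, -2.68666372e+02,  1.95212719e-04]), np.float64(0.03479698658560104))
214 164.4532710280374 164.76635514018693 [506.69508929 239.67880844  64.        ]
```

The crops confirm the choice: a long blue lid with a white handle, and a blue tub holding brown walnuts. I'll check the fits with an overlay before moving.

```bash
cat > ov.py <<'E'
from fit import *
def overlay(f,items,crop,k,path):
    x0,y0,x1,y1=crop
    im=cv2.resize(f["image"][y0:y1,x0:x1],None,fx=k,fy=k,interpolation=2).copy()
    for p,boxes,zoff in items:
        x,y,a=p;c,s=np.cos(a),np.sin(a)
        for hx,hy,z in boxes:
            P=[[x+c*i*hx-s*j*hy,y+s*i*hx+c*j*hy,z+zoff] for i,j in((-1,-1),(1,-1),(1,1),(-1,1))]
            q=((proj(f,P)-[x0,y0]+.5)*k).astype(np.int32)
            cv2.polylines(im,[q],True,(255,255,0),1)
    save(im,path)
E
python3 - <<'E'
from ov import *
import pickle
f=pickle.load(open("top0.pkl","rb"))
L=(507.2,240.5,.182);T=(487,-268.7,0.0)
overlay(f,[(L,[(90,55,36),(38,9,64)],0)],(125,110,215,220),5,"pics/ol.png")
overlay(f,[(T,[(91,56.5,90),(80,49,90),(88,53.5,0)],0)],(350,120,440,235),5,"pics/ot.png")
E
cd pics; python3 -c "
import cv2,numpy as np
a=cv2.imread('ol.png');b=cv2.imread('ot.png');h=575;a=cv2.copyMakeBorder(a,0,h-a.shape[0],0,0,0)
o=np.hstack([a,b]);print(o.shape);cv2.imwrite('olt.png',cv2.resize(o,None,fx=.88,fy=.88))"
```

```text
(575, 900, 3)
```

View pics/olt.png

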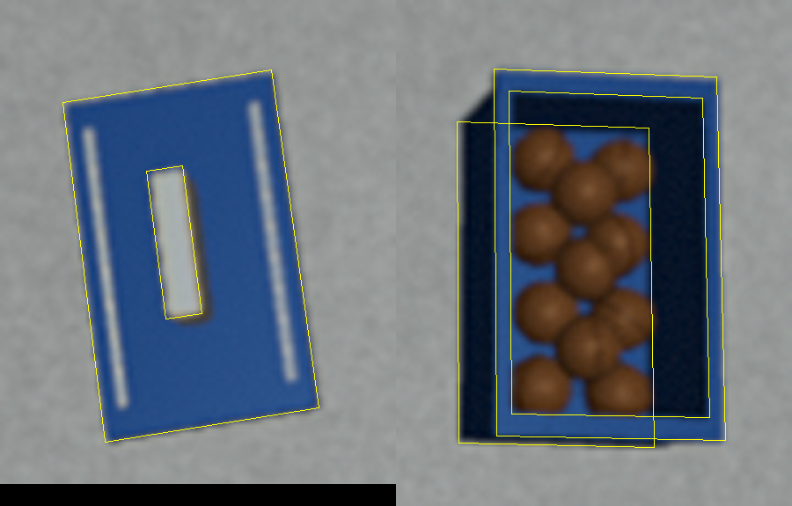

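The overlays match. The lid is at (507,240.5) with yaw 0.182, and the tub is at (487,−269) with yaw about 0. Next I'll work out the approach.

```bash
cat > go.py <<'E'
from h import *
import sys
from scipy.spatial.transform import Rotation as Ro
def go(x,y,z,th):
    s=observe();R=Ro.from_quat(s["tool_rot"])
    T=Ro.from_euler("z",th)*Ro.from_rotvec([np.pi,0,0])
    d=R.inv().apply(np.array([x,y,z])-s["tcp_pos"])
    w=(R.inv()*T).as_rotvec(degrees=True)
    print(f"t={s['time_s']:.2f} tr",d.round(1),"ang",w.round(2),"tcp",np.round(s["tcp_pos"],1),"F",np.round(s["ft_force"],1),"w",round(s["gripper_width"],3),"q6",np.round(s["joint_positions"],2))
if __name__=="__main__": go(*map(float,sys.argv[1:5]))
E
python3 go.py 507 240.5 130 0.182; python3 go.py 400 -200 216 0.22
```

```text
t=0.50 tr [ 554.4 -661.7   86.5] ang [-0.01 -0.    6.06] tcp [ 163.2 -551.3  216.4] F [ 1.3 -0.2 -0.1] w 0.999 q6 [-1.43  0.21  1.54 -0.    1.39 -0.15]
t=0.50 tr [ 326.8 -269.7    0.4] ang [-0.01 -0.    3.88] tcp [ 163.2 -551.3  216.4] F [ 1.3 -0.2 -0.1] w 0.999 q6 [-1.43  0.21  1.54 -0.    1.39 -0.15]
```

```bash
python3 -m crank '[{"translation":[47,-39,0],"angular":[0,0,1],"fingers":100},{"translation":[94,-78,0],"angular":[0,0,2],"fingers":100},{"translation":[141,-117,0],"angular":[0,0,3],"fingers":100},{"translation":[187,-155,0],"angular":[0,0,4],"fingers":100},{"translation":[234,-193,0],"angular":[0,0,5],"fingers":100},{"translation":[281,-231,0],"angular":[0,0,6],"fingers":100},{"translation":[325,-270,0],"angular":[0,0,6],"fingers":100},{"translation":[355,-320,0],"angular":[0,0,6],"fingers":100},{"translation":[385,-370,0],"angular":[0,0,6],"fingers":100},{"translation":[415,-420,0],"angular":[0,0,6],"fingers":100}]'; python3 go.py 507 240.5 150 0.182
```

```text
time_s: 1.75
tcp_pos: [442.3, -29.0, 216.9]
tool_rot: [0.996, 0.091, 0.001, 0.0]
ft_force: [0.1, 0.0, 0.3]
gripper_width: 1.002
t=1.75 tr [ 112.6 -253.3   66.8] ang [ 0.03 -0.07  0.05] tcp [442.3 -29.  216.9] F [0.1 0.  0.3] w 1.002 q6 [-0.26 -0.08  1.85 -0.    1.38  1.13]
```

```bash
python3 -m crank '[{"translation":[20,-55,10],"angular":[0,0,0],"fingers":100},{"translation":[45,-108,20],"angular":[0,0,0],"fingers":100},{"translation":[70,-160,35],"angular":[0,0,0],"fingers":100},{"translation":[95,-210,50],"angular":[0,0,0],"fingers":100},{"translation":[113,-252,67],"angular":[0,0,0],"fingers":100},{"translation":[113,-252,67],"angular":[0,0,0],"fingers":100},{"translation":[113,-252,67],"angular":[0,0,0],"fingers":100},{"translation":[113,-252,67],"angular":[0,0,0],"fingers":100},{"translation":[113,-252,67],"angular":[0,0,0],"fingers":100},{"translation":[113,-252,67],"angular":[0,0,0],"fingers":100}]'
python3 - <<'E'
from ov import *
import pickle
f=grab_frame("wrist");pickle.dump(f,open("w1.pkl","wb"))
L=(507.2,240.5,.182)
overlay(f,[(L,[(90,55,36),(38,9,64),(38,9,36)],0)],(0,0,560,420),1.4,"pics/w1.png")
E
python3 go.py 507 240.5 51 0.182
```

```text
time_s: 3.0
tcp_pos: [507.4, 236.8, 150.0]
tool_rot: [0.996, 0.091, 0.0, -0.0]
ft_force: [-0.3, 0.3, -1.2]
gripper_width: 1.0
t=3.05 tr [ 0.2 -3.5 98.9] ang [-0.   -0.04  0.01] tcp [507.4 237.  149.9] F [0.7 0.1 0.2] w 0.998 q6 [ 0.28  0.24  1.65 -0.    1.26  1.67]
```

View pics/w1.png

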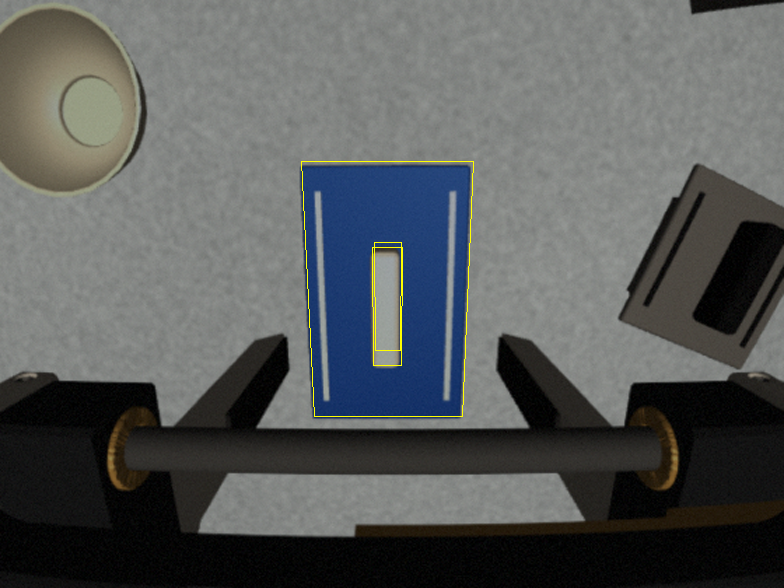

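The wrist view agrees with the fit: the handle is at px (387,305) and the plate edges are on the overlay. I'll descend to the handle, close the fingers, then lift.

```bash
python3 -m crank '[{"translation":[-1,-3.5,25],"angular":[0,0,0],"fingers":100},{"translation":[-1,-3.5,50],"angular":[0,0,0],"fingers":100},{"translation":[-1,-3.5,75],"angular":[0,0,0],"fingers":100},{"translation":[-1,-3.5,90],"angular":[0,0,0],"fingers":100},{"translation":[-1,-3.5,98],"angular":[0,0,0],"fingers":100},{"translation":[-1,-3.5,98],"angular":[0,0,0],"fingers":100},{"translation":[-1,-3.5,98],"angular":[0,0,0],"fingers":5},{"translation":[-1,-3.5,98],"angular":[0,0,0],"fingers":5},{"translation":[-1,-3.5,98],"angular":[0,0,0],"fingers":5},{"translation":[-1,-3.5,98],"angular":[0,0,0],"fingers":5}]';  python3 go.py 507 240.5 170 0.182
```

```text
time_s: 4.3
tcp_pos: [505.7, 240.8, 51.7]
tool_rot: [0.996, 0.091, 0.0, -0.0]
ft_force: [0.6, 1.0, 0.2]
gripper_width: 0.611
t=4.30 tr [   1.3    0.6 -118.3] ang [-0.   -0.02  0.06] tcp [505.7 240.8  51.7] F [0.6 1.  0.2] w 0.611 q6 [ 0.29  0.37  1.71 -0.    1.06  1.68]
```

```bash
python3 -m crank '[{"translation":[0,0,0],"angular":[0,0,0],"fingers":5},{"translation":[0,0,0],"angular":[0,0,0],"fingers":5},{"translation":[0,0,0],"angular":[0,0,0],"fingers":5},{"translation":[0,0,0],"angular":[0,0,0],"fingers":5},{"translation":[0,0,0],"angular":[0,0,0],"fingers":5},{"translation":[0,0,0],"angular":[0,0,0],"fingers":5},{"translation":[0,0,0],"angular":[0,0,0],"fingers":5},{"translation":[0,0,0],"angular":[0,0,0],"fingers":5},{"translation":[0,0,0],"angular":[0,0,0],"fingers":5},{"translation":[0,0,-8],"angular":[0,0,0],"fingers":5}]';  python3 go.py 507 240.5 190 0.182
```

```text
time_s: 5.55
tcp_pos: [504.4, 240.4, 58.7]
tool_rot: [0.996, 0.091, -0.001, 0.0]
ft_force: [0.6, 0.2, -2.0]
gripper_width: 0.188
t=5.55 tr [   2.2    0.4 -131.3] ang [0.02 0.15 0.06] tcp [504.4 240.4  58.7] F [ 0.6  0.2 -2. ] w 0.188 q6 [ 0.29  0.35  1.71 -0.    1.08  1.68]
```

```bash
python3 -m crank '[{"translation":[0,0,-15],"angular":[0,0,0],"fingers":5},{"translation":[0,0,-40],"angular":[0,0,0],"fingers":5},{"translation":[0,0,-70],"angular":[0,0,0],"fingers":5},{"translation":[0,0,-100],"angular":[0,0,0],"fingers":5},{"translation":[0,0,-122],"angular":[0,0,0],"fingers":5},{"translation":[0,0,-132],"angular":[0,0,0],"fingers":5},{"translation":[0,15,-132],"angular":[0,0,0],"fingers":5},{"translation":[-5,45,-132],"angular":[0,0,1],"fingers":5},{"translation":[-12,85,-132],"angular":[0,0,2],"fingers":5},{"translation":[-20,125,-132],"angular":[0,0,3],"fingers":5}]';  python3 go.py 487 -268.7 190 0;python3 go.py 487 -200 190 0
```

```text
time_s: 6.8
tcp_pos: [507.5, 112.2, 189.9]
tool_rot: [0.998, 0.065, -0.001, 0.0]
ft_force: [0.3, -0.1, -1.1]
gripper_width: 0.195
t=6.80 tr [-6.98e+01  3.75e+02  2.00e-01] ang [0.03 0.16 7.46] tcp [507.5 112.2 189.9] F [ 0.3 -0.1 -1.1] w 0.195 q6 [ 0.05  0.12  1.7  -0.    1.33  1.49]
t=6.80 tr [-6.090e+01  3.069e+02  2.000e-01] ang [0.03 0.16 7.46] tcp [507.5 112.2 189.9] F [ 0.3 -0.1 -1.1] w 0.195 q6 [ 0.05  0.12  1.7  -0.    1.33  1.49]
```

```bash
python3 -m crank '[{"translation":[-7,40,0],"angular":[0,0,1],"fingers":5},{"translation":[-15,82,0],"angular":[0,0,2],"fingers":5},{"translation":[-23,125,0],"angular":[0,0,3],"fingers":5},{"translation":[-31,168,0],"angular":[0,0,4],"fingers":5},{"translation":[-39,211,0],"angular":[0,0,5],"fingers":5},{"translation":[-47,254,0],"angular":[0,0,6],"fingers":5},{"translation":[-55,295,0],"angular":[0,0,7],"fingers":5},{"translation":[-62,332,0],"angular":[0,0,7.4],"fingers":5},{"translation":[-67,358,0],"angular":[0,0,7.4],"fingers":5},{"translation":[-69,371,0],"angular":[0,0,7.4],"fingers":5}]'
python3 - <<'E'
from fit import *
import pickle
for n in ["top","side","wrist"]:
    f=grab_frame(n);save(f["image"],f"pics/{n}2.png");pickle.dump(f,open(n+"2.pkl","wb"))
E
python3 go.py 487 -268.7 190 0
```

```text
time_s: 8.05
tcp_pos: [487.0, -264.0, 190.0]
tool_rot: [1.0, -0.0, -0.001, -0.001]
ft_force: [-0.1, 0.1, -2.0]
gripper_width: 0.189
t=8.20 tr [-0.9  6.2  0.6] ang [-0.09  0.08  0.03] tcp [ 487.9 -262.5  190.6] F [-0.2 -0.5 -1.7] w 0.188 q6 [-0.65  0.19  1.62  0.    1.34  0.92]
```

View pics/top2.png

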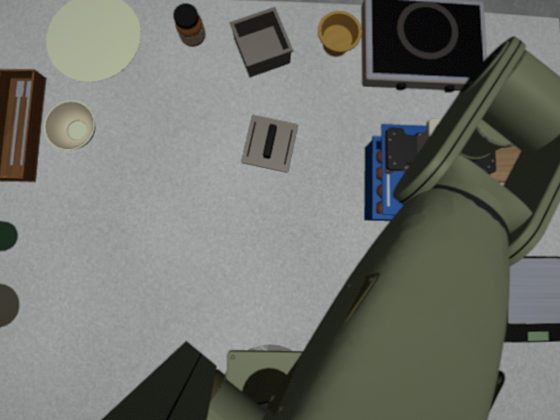

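View pics/wrist2.png

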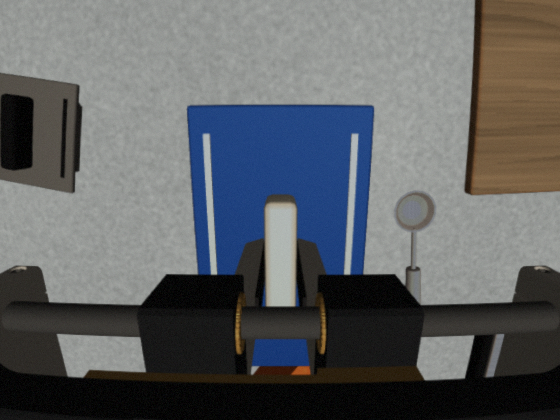

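View pics/side2.png

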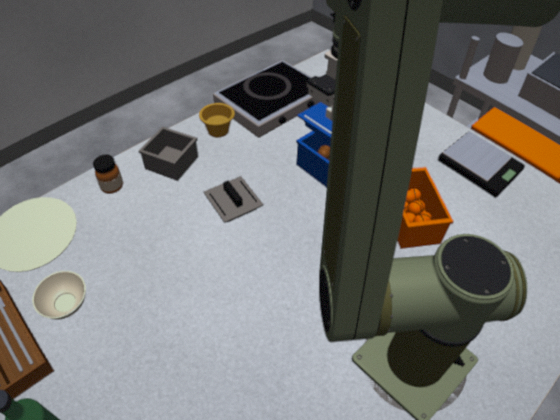

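The top view shows the lid above the tub at px (385,150). The wrist view shows the plate's far edge at row 105 and the handle at (281,240). I'll check how the lid sits in the grasp against the expected pose.

Run:
```python
from ov import *
import pickle
f=pickle.load(open("wrist2.pkl","rb"))
z0=190.3-51.7
overlay(f,[((487.7,-262.8,0),[(90,55,36),(38,9,64),(38,9,36)],z0)],(0,0,560,420),1.4,"pics/w2o.png")
f=pickle.load(open("top2.pkl","rb"))
overlay(f,[((487.7,-262.8,0),[(90,55,36)],z0),((487,-268.7,0),[(91,56.5,90),(88,53.5,0)],0)],(350,110,440,235),4.5,"pics/t2o.png")
```

```text
(no output)
```

View pics/w2o.png

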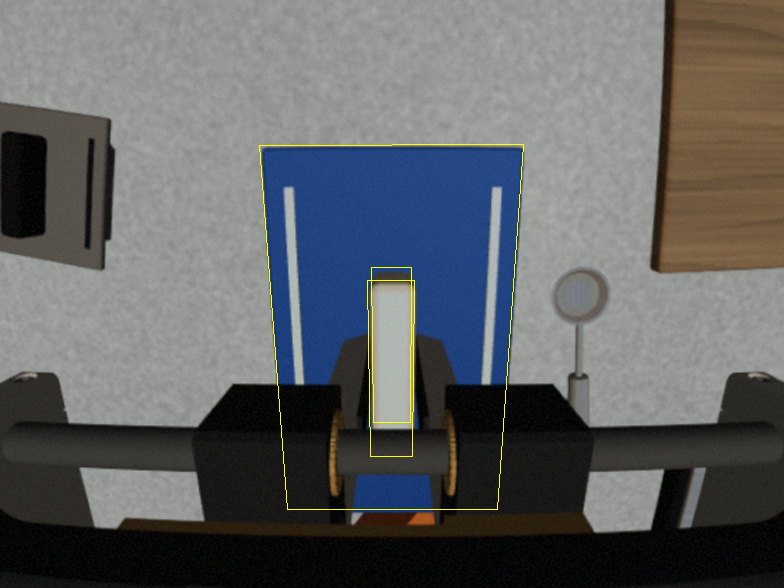

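View pics/t2o.png

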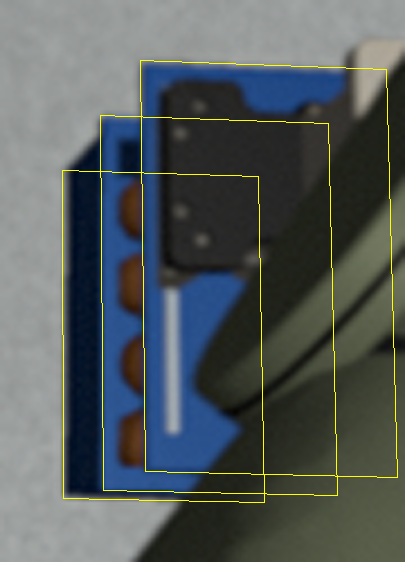

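```bash
python3 -m crank '[{"translation":[0,3,2],"angular":[0,0,0],"fingers":5},{"translation":[0,6,6],"angular":[0,0,0],"fingers":5},{"translation":[0,6,15],"angular":[0,0,0],"fingers":5},{"translation":[0,6,27],"angular":[0,0,0],"fingers":5},{"translation":[0,6,38],"angular":[0,0,0],"fingers":5},{"translation":[0,6,43],"angular":[0,0,0],"fingers":5},{"translation":[0,6,44],"angular":[0,0,0],"fingers":5},{"translation":[0,6,44],"angular":[0,0,0],"fingers":5},{"translation":[0,6,44],"angular":[0,0,0],"fingers":5},{"translation":[0,6,44],"angular":[0,0,0],"fingers":5}]';  python3 go.py 487.8 -268.7 120 0
```

```text
time_s: 9.45
tcp_pos: [488.8, -268.8, 147.9]
tool_rot: [1.0, 0.001, 0.0, 0.0]
ft_force: [-0.0, 0.9, -1.6]
gripper_width: 0.191
t=9.45 tr [-1.  -0.1 27.9] ang [ 0.03 -0.04  0.09] tcp [ 488.8 -268.8  147.9] F [-0.   0.9 -1.6] w 0.191 q6 [-0.66  0.24  1.66  0.    1.25  0.91]
```

```bash
python3 -m crank '[{"translation":[-1,0,3],"angular":[0,0,0],"fingers":5},{"translation":[-1,0,7],"angular":[0,0,0],"fingers":5},{"translation":[-1,0,11],"angular":[0,0,0],"fingers":5},{"translation":[-1,0,15],"angular":[0,0,0],"fingers":5},{"translation":[-1,0,18],"angular":[0,0,0],"fingers":5},{"translation":[-1,0,21],"angular":[0,0,0],"fingers":5},{"translation":[-1,0,24],"angular":[0,0,0],"fingers":5},{"translation":[-1,0,26],"angular":[0,0,0],"fingers":5},{"translation":[-1,0,26],"angular":[0,0,0],"fingers":5},{"translation":[-1,0,26],"angular":[0,0,0],"fingers":5}]';  python3 go.py 487.8 -268.7 111.7 0
python3 - <<'E'
from fit import *
f=grab_frame("top");save(cv2.resize(f["image"][100:240,340:480],None,fx=4,fy=4),"pics/t3.png")
E
```

```text
time_s: 10.7
tcp_pos: [486.3, -268.5, 123.6]
tool_rot: [1.0, 0.001, -0.001, -0.0]
ft_force: [-8.4, 3.0, 12.5]
gripper_width: 0.191
t=10.70 tr [ 1.5  0.2 11.9] ang [-0.01  0.16  0.1 ] tcp [ 486.3 -268.5  123.6] F [-8.4  3.  12.5] w 0.191 q6 [-0.66  0.26  1.68 -0.    1.2   0.91]
```

View pics/t3.png

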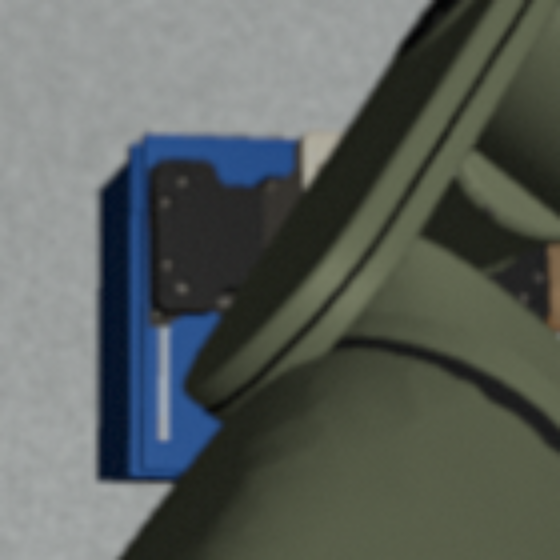

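The lid has entered the mouth, but there is an 8 N side load in −x. I'll shift a little to relieve it and keep lowering.

```bash
python3 -m crank '[{"translation":[-1,0,0],"angular":[0,0,0],"fingers":5},{"translation":[-2,-0.5,0],"angular":[0,0,0],"fingers":5},{"translation":[-2.5,-0.5,0],"angular":[0,0,0],"fingers":5},{"translation":[-2.5,-0.5,0],"angular":[0,0,0],"fingers":5},{"translation":[-2.5,-0.5,0.5],"angular":[0,0,0],"fingers":5},{"translation":[-2.5,-0.5,1],"angular":[0,0,0],"fingers":5},{"translation":[-2.5,-0.5,1.5],"angular":[0,0,0],"fingers":5},{"translation":[-2.5,-0.5,2],"angular":[0,0,0],"fingers":5},{"translation":[-2.5,-0.5,2],"angular":[0,0,0],"fingers":5},{"translation":[-2.5,-0.5,2],"angular":[0,0,0],"fingers":5}]';  python3 go.py 487.8 -268.7 111.7 0
```

```text
time_s: 12.0
tcp_pos: [484.9, -268.6, 120.0]
tool_rot: [1.0, 0.001, -0.0, 0.001]
ft_force: [-5.2, -0.4, 3.9]
gripper_width: 0.188
t=12.00 tr [2.9 0.1 8.3] ang [0.06 0.   0.08] tcp [ 484.9 -268.6  120. ] F [-5.2 -0.4  3.9] w 0.188 q6 [-0.66  0.26  1.69 -0.    1.19  0.91]
```

```bash
python3 -m crank '[{"translation":[-1,0,0],"angular":[0,0,0],"fingers":5},{"translation":[-1.5,0,0.5],"angular":[0,0,0],"fingers":5},{"translation":[-1.5,0,1],"angular":[0,0,0],"fingers":5},{"translation":[-1.5,0,1.5],"angular":[0,0,0],"fingers":5},{"translation":[-1.5,0,2],"angular":[0,0,0],"fingers":5},{"translation":[-1.5,0,2.5],"angular":[0,0,0],"fingers":5},{"translation":[-1.5,0,3],"angular":[0,0,0],"fingers":5},{"translation":[-1.5,0,3.5],"angular":[0,0,0],"fingers":5},{"translation":[-1.5,0,4],"angular":[0,0,0],"fingers":5},{"translation":[-1.5,0,4],"angular":[0,0,0],"fingers":5}]';  python3 go.py 487.8 -268.7 111.7 0
```

```text
time_s: 13.25
tcp_pos: [483.9, -268.3, 116.2]
tool_rot: [1.0, 0.001, 0.0, 0.0]
ft_force: [0.8, 0.4, 6.8]
gripper_width: 0.189
t=13.25 tr [3.9 0.4 4.5] ang [ 0.03 -0.05  0.08] tcp [ 483.9 -268.3  116.2] F [0.8 0.4 6.8] w 0.189 q6 [-0.66  0.26  1.69  0.    1.18  0.91]
```

```bash
python3 -m crank '[{"translation":[0,0,0.5],"angular":[0,0,0],"fingers":5},{"translation":[0,0,1],"angular":[0,0,0],"fingers":5},{"translation":[0,0,1.5],"angular":[0,0,0],"fingers":5},{"translation":[0,0,2],"angular":[0,0,0],"fingers":5},{"translation":[0,0,2.5],"angular":[0,0,0],"fingers":5},{"translation":[0,0,3],"angular":[0,0,0],"fingers":5},{"translation":[0,0,3.5],"angular":[0,0,0],"fingers":5},{"translation":[0,0,4],"angular":[0,0,0],"fingers":5},{"translation":[0,0,4.5],"angular":[0,0,0],"fingers":5},{"translation":[0,0,4.5],"angular":[0,0,0],"fingers":5}]';  python3 go.py 487.8 -268.7 111.7 0
```

```text
time_s: 14.5
tcp_pos: [485.2, -268.6, 111.9]
tool_rot: [1.0, 0.0, 0.002, 0.001]
ft_force: [5.5, -0.4, 4.4]
gripper_width: 0.188
t=14.50 tr [2.6 0.1 0.2] ang [ 0.07 -0.23  0.06] tcp [ 485.2 -268.6  111.9] F [ 5.5 -0.4  4.4] w 0.188 q6 [-0.66  0.27  1.69  0.    1.17  0.91]
```

```bash
python3 -m crank '[{"translation":[0.5,0,0.3],"angular":[0,0,0],"fingers":5},{"translation":[1,0,0.6],"angular":[0,0,0],"fingers":5},{"translation":[1,0,0.9],"angular":[0,0,0],"fingers":5},{"translation":[1,0,1.2],"angular":[0,0,0],"fingers":5},{"translation":[1,0,1.5],"angular":[0,0,0],"fingers":5},{"translation":[1,0,1.5],"angular":[0,0,0],"fingers":5},{"translation":[1,0,1.5],"angular":[0,0,0],"fingers":5},{"translation":[1,0,1.5],"angular":[0,0,0],"fingers":5},{"translation":[1,0,1.5],"angular":[0,0,0],"fingers":5},{"translation":[1,0,1.5],"angular":[0,0,0],"fingers":5}]';  python3 go.py 487.8 -268.7 111.7 0
python3 - <<'E'
from fit import *
f=grab_frame("top");save(cv2.resize(f["image"][100:240,340:480],None,fx=4,fy=4),"pics/t4.png")
f=grab_frame("wrist");save(f["image"],"pics/w4.png")
E
```

```text
time_s: 15.75
tcp_pos: [485.5, -268.5, 110.7]
tool_rot: [1.0, 0.001, 0.001, 0.001]
ft_force: [4.2, 1.2, 8.3]
gripper_width: 0.189
t=15.75 tr [ 2.3  0.2 -1. ] ang [ 0.06 -0.12  0.09] tcp [ 485.5 -268.5  110.7] F [4.2 1.2 8.3] w 0.189 q6 [-0.66  0.27  1.69  0.    1.17  0.91]
```

View pics/w4.png

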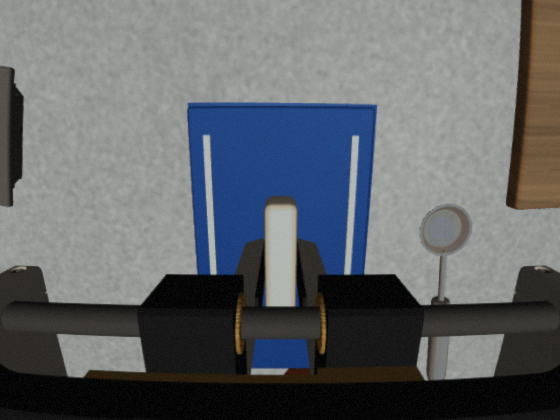

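View pics/t4.png

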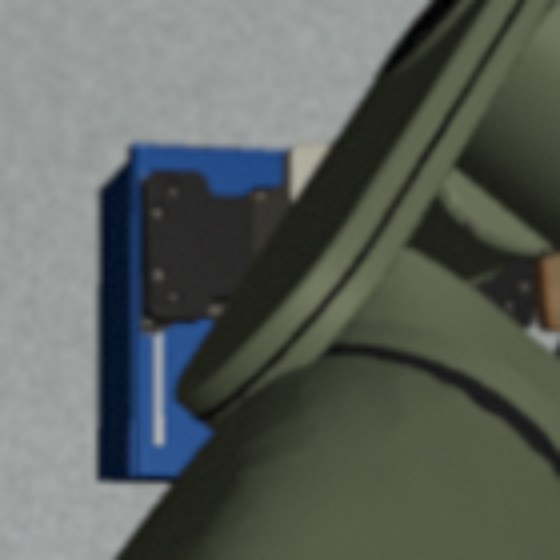

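The top view shows the lid nearly flush on the tub. The wrist view shows the handle unchanged in the jaws, with the plate edge at row 104. I'll press harder to make sure the lid is seated.

```bash
python3 -m crank '[{"translation":[0.5,0,0.5],"angular":[0,0,0],"fingers":5},{"translation":[1,0,1],"angular":[0,0,0],"fingers":5},{"translation":[1,0,1.5],"angular":[0,0,0],"fingers":5},{"translation":[1,0,2],"angular":[0,0,0],"fingers":5},{"translation":[1,0,2],"angular":[0,0,0],"fingers":5},{"translation":[1,0,2],"angular":[0,0,0],"fingers":5},{"translation":[1,0,2],"angular":[0,0,0],"fingers":5},{"translation":[1,0,2],"angular":[0,0,0],"fingers":5},{"translation":[1,0,2],"angular":[0,0,0],"fingers":5},{"translation":[1,0,2],"angular":[0,0,0],"fingers":5}]';  python3 go.py 487.8 -268.7 111.7 0
```

```text
time_s: 17.1
tcp_pos: [485.6, -268.5, 110.7]
tool_rot: [1.0, 0.001, -0.0, 0.0]
ft_force: [-2.6, 3.3, 19.2]
gripper_width: 0.188
t=17.10 tr [ 2.2  0.2 -1.1] ang [0.05 0.01 0.1 ] tcp [ 485.6 -268.5  110.7] F [-2.6  3.3 19.2] w 0.188 q6 [-0.66  0.27  1.69 -0.    1.18  0.91]
```

The TCP stays at z=110.7 as the force rises from 8 to 19 N, so the lid is against a hard stop, home. I'll release gently and retreat.

```bash
python3 -m crank '[{"translation":[0,0,-1],"angular":[0,0,0],"fingers":5},{"translation":[0,0,-2],"angular":[0,0,0],"fingers":5},{"translation":[0,0,-2],"angular":[0,0,0],"fingers":60},{"translation":[0,0,-2],"angular":[0,0,0],"fingers":60},{"translation":[0,0,-2],"angular":[0,0,0],"fingers":60},{"translation":[0,0,-2],"angular":[0,0,0],"fingers":60},{"translation":[0,0,-2],"angular":[0,0,0],"fingers":60},{"translation":[0,0,-2],"angular":[0,0,0],"fingers":60},{"translation":[0,0,-10],"angular":[0,0,0],"fingers":60},{"translation":[0,0,-25],"angular":[0,0,0],"fingers":60}]';  python3 -m crank '[{"translation":[0,0,-40],"angular":[0,0,0],"fingers":60},{"translation":[0,0,-80],"angular":[0,0,0],"fingers":60},{"translation":[0,0,-110],"angular":[0,0,0],"fingers":60},{"translation":[0,-50,-120],"angular":[0,0,0],"fingers":60},{"translation":[0,-100,-120],"angular":[0,0,0],"fingers":60},{"translation":[0,-150,-120],"angular":[0,0,0],"fingers":60},{"translation":[0,-200,-120],"angular":[0,0,0],"fingers":60},{"translation":[0,-240,-120],"angular":[0,0,0],"fingers":60},{"translation":[0,-250,-120],"angular":[0,0,0],"fingers":60},{"translation":[0,-250,-120],"angular":[0,0,0],"fingers":60}]'
python3 - <<'E'
from ov import *
import pickle
f=grab_frame("top");pickle.dump(f,open("t5.pkl","wb"));save(f["image"],"pics/t5.png")
g=grab_frame("side");pickle.dump(g,open("s5.pkl","wb"));save(g["image"],"pics/s5.png")
T=(485.5,-268.5,0)
B=[(91,56.5,90),(88,53.5,0),(90,55,96),(38,9,124)]
overlay(f,[(T,B,0)],(350,110,440,235),4.8,"pics/t5o.png")
overlay(g,[(T,B,0)],(280,100,400,220),4.8,"pics/s5o.png")
E
```

```text
time_s: 18.35
tcp_pos: [485.3, -267.8, 132.8]
tool_rot: [1.0, 0.001, -0.0, -0.0]
ft_force: [-0.2, -0.2, 0.1]
gripper_width: 0.599
time_s: 19.6
tcp_pos: [485.5, -18.2, 253.3]
tool_rot: [1.0, 0.001, 0.001, 0.0]
ft_force: [-0.1, -0.0, -0.3]
gripper_width: 0.597
```

View pics/t5.png

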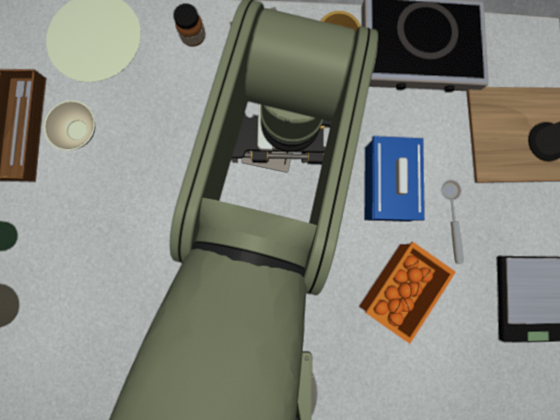

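View pics/t5o.png

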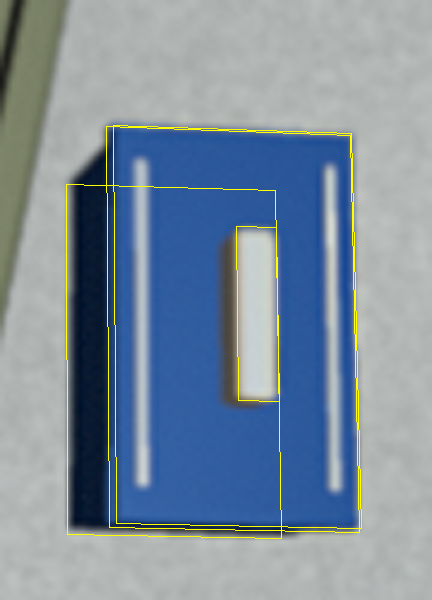

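View pics/s5o.png

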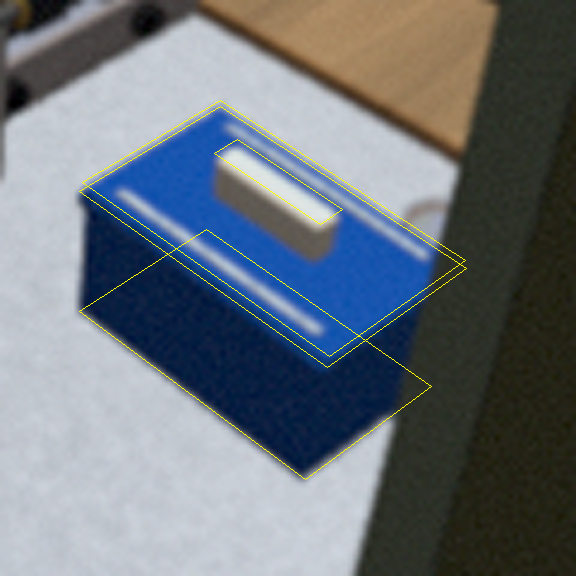

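The top view shows the lid covering the tub at px (395,178), with the overlay for fully home matching. The side view shows the plate flush at (337,150) with no gap all along the visible rim. The arm is clear, so I'll hand in.

```bash
python3 -c "
from workcell import *
s=observe();print(s['time_s'],s['ft_force']);print(sign_off())"
```

```text
19.7 [0.19691015 0.00225563 0.44299518]
the job is handed in; nothing more can be done
None
```

The blue tub of walnuts is closed with its long blue lid, and I handed the job in at 19.7 s. I pinched the lid by its handle, lowered it into the mouth and pressed it home, then opened the jaws and backed the arm well clear.

**Lid home:** Under the last press the force rose from 8 to about 19 N while the height stayed at 110.7 mm. That is a hard stop within about 1 mm of the computed home height.

**Flush and upright:** After release, the top and side pictures match the "fully home" outline within 1–2 mm. No gap shows along the visible rim and the tub is upright. The arm hid one end of the lid in the side view, so I did not see that edge from the side.

**On the way in:** The lid first met a side load of about 8 N with 12 N of lift. I eased it by shifting the lid a few millimetres in −x.

**Grey lid:** I never touched it. It lay where it started in the side view while I carried the blue lid, and the arm partly hid it in the final top picture.

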